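Hold a sample slide flush on a sloped reader face

ROBOT

A 7-joint arm with a two-finger parallel gripper is mounted at the origin on the work surface. World frame = base frame: x ahead of the robot, y to its left, z up, the work surface at z = 0. Lengths are in m, angles in degrees, forces in N, time in s.
With the tool pointing down it reaches from about 0.425 to 0.875 m from the base axis. Payload 4.7 kg.
Tool frame: the origin (TCP) lies midway between the tips of the shut fingers; the grasp point (between the pads) lies 19 mm behind it; z points along the fingers, y is the direction in which the jaws open and shut (so a half turn about z gives the same grasp; the last joint's range is limited). The gripper opens to 87 mm and grips with 3 to 60 N. Pads are 19 mm wide; open, the fingers measure 117 mm over their backs; the gripper's body (75 mm by 190 mm) begins 51 mm behind the grasp point.
Start: joints at [-71.385, 18.392, -4.016, 83.108, 1.295, 78.541, -3.26], TCP at [0.199, 0.619, 0.191] pointing down, gripper open.
Joint ranges: [-163.93, 163.93], [-17.29, 119.83], [-79.2, 71.16], [3.27, 140.29], [-89.18, 269.18], [5.43, 117.66], [-154.24, 154.24]. Speed limits (degrees/s): [147.25, 147.25, 180, 180, 180, 180, 180].

INTERFACE

Orientations are given as [roll, pitch, yaw] about the fixed x, y, z axes, in that order (R = Rz(yaw) Ry(pitch) Rx(roll)).
In Python, from cell import env gives the robot as it stands. The module is installed in compiled form; this text tells all that it offers.
- The arm moves only by the tool servo_tool, never from a script. Its argument "plan" is a list of rows, each a list of 3 entries, a list of its own where there are three numbers: the opening, from 0 (shut) to 1 (fully open), then the shift along the tool's x, y, z in cm, then the turn, a rotation vector about the tool's x, y, z in degrees. A call has 1 to 20 rows; each row shifts and turns the pose as measured when the row begins, along the tool's axes as they then stand; what a row does not reach is not made up. A row lasts 1/12 s, in which the tool goes at most 41.7 mm and 7.16 degrees, less where a joint would pass 70% of its speed; a pose out of reach is approached as far as the arm can. A call is refused whole if a number of a shift passes 4.17 or a number of a turn 7.16, either way. A call with a gripper value outside its range is refused whole. The fingers move at their own pace and stop on an object; "force" is the grip in N (left out, the last holds). Time passes only in rows, so rows that do not move let the fingers close. It gives the time, the measured TCP pose, the force and the opening at its end, in the units of the state.
- env.get_obs(): the state, without advancing time (a new reading comes with each control period).
- env.read_camera(name): name is "side" or "top"; returns a dict with "image" (384x512x3 uint8, blue, green, red), "fx", "fy", "cx", "cy" (pixels), "rvec" (rotation vector, rad) and "tvec" (3), from world to camera coordinates, as OpenCV has them. Camera axes: x right, y down, z forward; pixel columns grow to the right and rows downward; lengths in m; the calibration is good to about 2 mm. A picture is of the moment at which its call begins. There is no depth.
- env.sign_off(): hands the job in, once; it reports no verdict.
The state is a dict: "time_s": time; "qpos": joint angles; "joint_velocities": joint speeds; "effort": joint torques, N m; "tool_pos": TCP position; "tool_rot": TCP orientation; "force": force on the tool from outside, world axes, zero at the start; "wrist_torque": the same for the moment, N m; "grip_width": finger opening in m.
Only numpy, scipy, OpenCV 4.12 (cv2) and the standard library are available. Lean on these libraries where they do the work, as an engineer would, in place of code of your own. Each camera call takes 0.05 s, during which the arm holds its last target. There are 200 camera calls.

TASK

Turn the blue exposure sleeve of the slide reader to 3 (its yellow pointer at the three dots). Then pick up the orange slide carrier by its grip, tilt it to match the black sloped face, and press its glass gently, flush and centred lengthwise over the green window, so that the sprung face gives part of its travel without bottoming. Do not shift the slope of the stage or disturb the jar, tube rack and cup; finish while still gripping the carrier and holding it pressed there.

Things in the scene. Friction and masses are not known exactly. Their poses are not given: they have to be found in the camera images.
- sleeve_grip (a point): on the axis of the reader's blue ribbed exposure sleeve, 25 mm above the reader's deck, a good height to grip. The sleeve is an upright cylinder 36 mm across (39 mm over the ribs' tips to look at), from 4 to 36 mm above the deck, axis vertical, turned by gripping it from above; a small yellow pointer stands out 7 mm at its foot. Beside it the deck is flat and clear, except for the tilting stage 160 mm away
- sleeve (a joint): setting of the sleeve in rad, growing as it is turned clockwise seen from above. It clicks into four settings: 1 at 0.0, 2 at 0.5, 3 at 1.0, 4 at 1.5 rad, marked on the deck by rows of one to four black dots that fan out from the sleeve on its side away from the robot. It starts somewhere from 1 to 2; it takes about 0.05 N m to turn
- slide_grip (a point): centre of the upright grip of the orange slide carrier (70 g, more or less). The grip is 40 mm long (carrier x), 12 mm thick (carrier y), and reaches from 8 to 56 mm above the glass underside; this point is 32 mm above the underside. Carrier z points up out of the grip. Below the grip is a flat plate 80 x 32 x 6 mm, with the glass slide, 76 x 26 x 2 mm, on its underside. At the start it lies glass down on a blue mat 4 mm thick
- slide_glass (a point): centre of the underside of the glass of the same carrier, same axes; it is this face that has to lie flush
- face (a point): centre of the outer surface of the reader's black sloped face, 86 mm (x, up the slope) by 60 mm (y, level), with a flush green window 76 x 26 mm along x. z is the outward normal. The slope, 13 to 32 degrees, is different each time; the face looks up and away from the robot, rising towards the front of the reader (the robot's side), so face x points roughly to the robot
- platen (a joint): how far the sprung black face is pressed in along its normal, m: 0 at rest, 0.006 bottomed. It starts to give at 2 N and takes 1.5 N more per mm
- stage_edge (a point): middle of the raised edge of the aluminium stage that carries the black face (84 mm wide, 90 mm long, hinged at its low edge, far from the robot, and stiffly clamped at its slope)
- reader: the white slide reader, 220 x 320 mm, its deck 50 mm above the bench, fixed; origin under its centre, x away from its front, z up. In its frame the sleeve stands at (0, -95) mm and the stage spans x from -45 (its raised edge) to 45 and y from 23 to 107 mm
- mat: blue mat 170 x 130 x 4 mm, fixed, origin under its centre
- jar: bystander: white jar with red cap, 48 mm across, 65 mm high, origin under its centre
- rack: bystander: yellow tube rack, 50 x 80 mm, 60 mm high with its tubes, origin under its centre
- cup: bystander: blue cup, 56 mm across the rim, 60 mm high, origin under its centre
Mind the look-alikes: they are no part of the job. Several things look just like the part that bears slide_grip: the one meant starts farthest to the robot's left.

How it is judged (in metres and radians):
On the way, in this order (a step that is already met when the one before it is completed fails the run):
1. the sleeve is at 3 and at rest, the slide still on its mat (value of joint sleeve between 0.88 and 1.12 rad and contact force between the fingers and sleeve below 0.1 N and distance of slide_grip from where it was at the start of the episode below 0.02 m), for 0.3 s.
2. the carrier is lifted in the fingers (height (world z) of slide_glass above 0.04 m and contact force between the fingers and carrier above 1 N), for 0.2 s.
At the end, for the whole second after the job is handed in: sleeve at 3 (within 0.12 rad); the gripped glass lies on the sloped face, parallel within 0.06 rad, lengthwise within 0.14 rad, centred within 10 mm each way, touching (within 2.5 mm); face pressed in 0.8 to 5.5 mm with 2.2 to 14 N by the carrier alone; the carrier is held still in the fingers (value of joint sleeve between 0.88 and 1.12 rad and angle between the z axis of slide_glass and the z axis of face, either way round below 0.06 rad and angle between the x axis of slide_glass and the x axis of face, either way round below 0.14 rad and x of slide_glass in the frame of face between -0.01 and 0.01 m and y of slide_glass in the frame of face between -0.01 and 0.01 m and z of slide_glass in the frame of face between -0.0025 and 0.0025 m and value of joint platen between 0.0008 and 0.0055 m and contact force between carrier and platen between 2.2 and 14 N and contact force between the fingers and carrier above 2 N and contact force between the fingers and platen below 0.1 N and linear speed of carrier below 0.01 m/s); the arm keeps its last pose, push and grip.
It fails at once if the stage's slope is shifted (its raised edge moves more than 4 mm) (distance of stage_edge from where it was at the start of the episode above 0.004 m).
It fails at once if the glass is pressed on the face with more than 25 N (contact force between carrier and platen above 25 N).
It fails at once if the jar is moved 20 mm (distance of jar from where it was at the start of the episode above 0.02 m).
It fails at once if the rack is moved 20 mm (distance of rack from where it was at the start of the episode above 0.02 m).
It fails at once if the cup is moved 20 mm (distance of cup from where it was at the start of the episode above 0.02 m).
It also fails if it takes over 54 s, if anything falls off the work surface, if the arm or the gripper's body presses on something with over 40 N, if the wrist force passes 120 N, or if a joint passes its speed limit or range.

## Working session

There is one attempt and no reset: what is moved stays moved. The work goes in short steps, Python scripts to look and compute and a tool call to move; the robot and the scene stay as the last step left them, time stands still between calls to the robot, and variables do not carry over. Pictures are saved under pics/ and viewed, about 8 in all and at most 12, crops included, and the job is handed in when it is done.

Besides the shell and the picture viewer there is one more tool, called in YAML: its name, and indented under it one key for each argument. servo_tool: Moves the arm, as the interface text tells. Its arguments: {"type":"object","properties":{"plan":{"type":"array"},"force":{"type":"number"}},"required":["plan"]}

```bash
mkdir -p pics; cat > h.py <<'E'
import numpy as np, cv2
from cell import env
def cam(n):
    c=env.read_camera(n); R=cv2.Rodrigues(np.array(c["rvec"],float))[0]; t=np.array(c["tvec"],float).ravel()
    K=np.array([[c["fx"],0,c["cx"]],[0,c["fy"],c["cy"]],[0,0,1]]); return c["image"],K,R,t
def ray(C,u,v):
    _,K,R,t=C; d=R.T@np.linalg.inv(K)@np.array([u,v,1.]); return -R.T@t,d
def atz(C,u,v,z):
    o,d=ray(C,u,v); return o+d*(z-o[2])/d[2]
def proj(C,P):
    _,K,R,t=C; p=(K@(R@np.atleast_2d(P).T+t[:,None])).T; return p[:,:2]/p[:,2:]
def tri(C1,p1,C2,p2):
    o1,d1=ray(C1,*p1);o2,d2=ray(C2,*p2)
    A=np.array([d1,-d2]).T; s=np.linalg.lstsq(A,o2-o1,rcond=None)[0]
    a=o1+s[0]*d1;b=o2+s[1]*d2; return (a+b)/2,np.linalg.norm(a-b)
def crop(C,u0,v0,w,h,s,name,pts=None):
    im=C[0].copy()
    im=cv2.resize(im[v0:v0+h,u0:u0+w],None,fx=s,fy=s,interpolation=cv2.INTER_CUBIC)
    if pts is not None:
        for p in pts: cv2.circle(im,(int((p[0]-u0+.5)*s),int((p[1]-v0+.5)*s)),2,(255,0,255),-1)
    cv2.imwrite("pics/"+name,im)
E
python3 - <<'E'
from h import *
o=env.get_obs()
print(o["tool_pos"],o["tool_rot"],o["grip_width"],o["force"])
for n in("side","top"):
    C=cam(n); print(n,C[1][0,0],-C[2].T@C[3],C[2][2]); crop(C,0,0,512,384,1.5,n+".png")
E
```

```text
[0.19863017 0.61829897 0.18957128] [-1.79894032e+02  6.33105760e-03  1.62197977e+02] 0.08755679373547567 [ 0.18063584  0.40501869 -0.08634328]
side 394.7603232528012 [ 0.38978466 -0.99203535  0.90586206] [ 0.12494917  0.73779315 -0.66336187]
top 376.10390637484795 [ 0.34869112 -0.08633543  1.22612029] [ 0.16204111 -0.00341936 -0.98677808]
```

View pics/side.png

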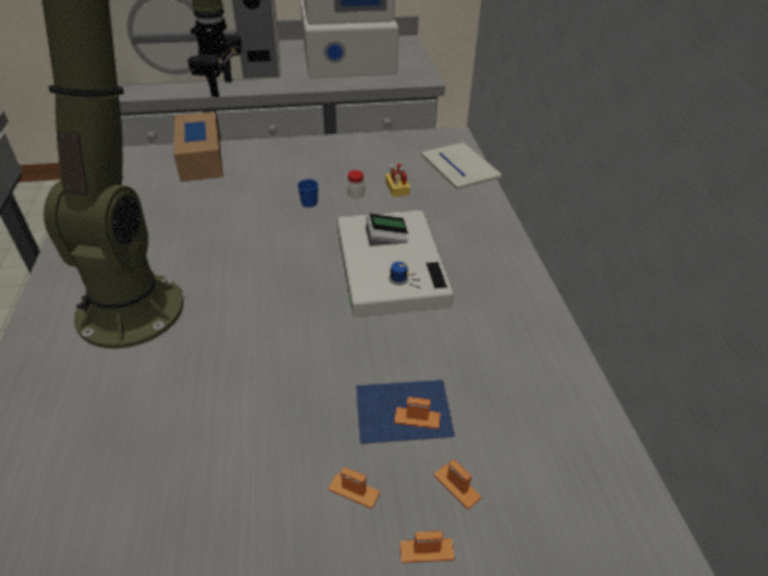

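View pics/top.png

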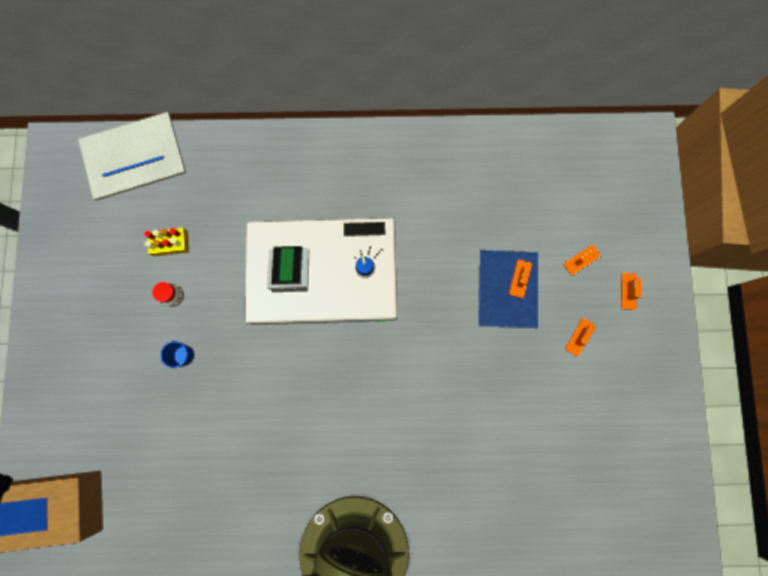

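The top view shows the reader with its stage at about (288,267) and sleeve at (365,266). The carrier on the blue mat, at (521,279), is the leftmost one. I'll take enlarged crops of these.

```bash
python3 - <<'E'
from h import *
def two(C,a,b,name,s):
    ims=[]
    for (u,v,w,h) in (a,b):
        im=cv2.resize(C[0][v:v+h,u:u+w],None,fx=s,fy=s,interpolation=cv2.INTER_CUBIC)
        for k in range(0,w,10): cv2.putText(im,str(u+k),(int((k+.5)*s)-8,8),0,.3,(0,0,255),1); cv2.line(im,(int((k+.5)*s),10),(int((k+.5)*s),14),(0,0,255),1)
        for k in range(0,h,10): cv2.putText(im,str(v+k),(0,int((k+.5)*s)+3),0,.3,(0,0,255),1);cv2.line(im,(20,int((k+.5)*s)),(24,int((k+.5)*s)),(0,0,255),1)
        ims.append(im)
    cv2.imwrite("pics/"+name,np.hstack(ims))
T=cam("top");S=cam("side")
two(T,(160,144,106,74),(315,160,50,74),"t2.png",5)
two(S,(222,138,82,72),(235,250,70,72),"s2.png",5)
E
```

```text
(no output)
```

View pics/t2.png

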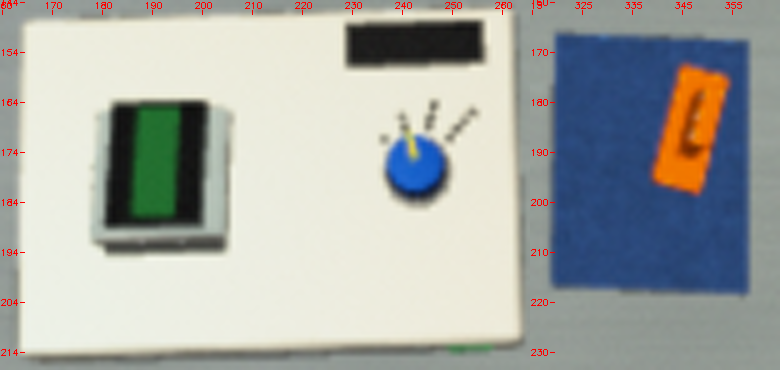

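View pics/s2.png

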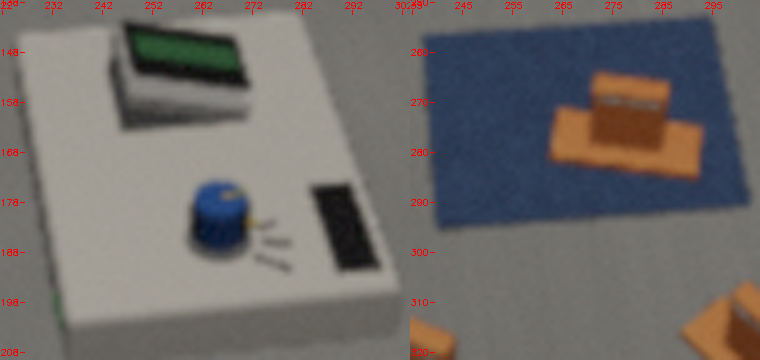

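The top crop shows the black face with corners at (112,102), (208,102), (203,227) and (105,227). The sleeve cap is at (415,164), with the pointer running up-left to about (404,128), close to the two dots. The carrier plate corners are (685,65), (729,78), (699,194) and (653,180). The side crop shows the face corners at (122,24), (235,38), (250,88) and (133,75). Next I'll fit the poses.

```bash
cat > fit.py <<'E'
from h import *
from scipy.optimize import least_squares
from scipy.spatial.transform import Rotation as Ro
T=cam("top");S=cam("side")
tp=lambda L:np.array(L,float)/5-.5+[160,144]
tm=lambda L:(np.array(L,float)-[530,0])/5-.5+[315,160]
sp=lambda L:np.array(L,float)/5-.5+[222,138]
sm=lambda L:(np.array(L,float)-[410,0])/5-.5+[235,250]
# face: x up slope (to robot), y level, z normal. Yaw psi= reader yaw; face x = -reader x tilted up
def faceR(yaw,sl): return Ro.from_euler('zy',[yaw+np.pi,-sl]).as_matrix()
f=np.array([[-.043,-.03,0],[-.043,.03,0],[.043,.03,0],[.043,-.03,0]]) # far-left(+y world = -face y), far-right, near-right, near-left
w=f*np.array([.038/.043,.013/.03,1])
FT=tp([(112,102),(208,102),(203,227),(105,227)]); WT=tp([(136,107),(180,107),(175,217),(131,217)])
FS=sp([(235,38),(250,88),(133,75),(122,24)])
def res(p):
    R=faceR(p[3],p[4]); P=f@R.T+p[:3]; W=w@R.T+p[:3]
    return np.r_[(proj(T,P)-FT).ravel(),(proj(T,W)-WT).ravel(),(proj(S,P)-FS).ravel()]
r=least_squares(res,[.55,.15,.09,0,.4],loss='soft_l1'); fp=r.x
print("face",fp[:3],np.degrees(fp[3:]),"res",np.round(res(fp),1))
dk=tp([(22,20),(511,9),(521,341),(20,352)]); print("deck corners",[np.round(atz(T,*c,.05),4)[:2] for c in dk])
a=atz(T,*tp([(415.5,164)])[0],.086); print("sleeve top",a)
b=atz(S,*sp([(222,197)])[0],.086);print("sleeve side",b)
for n,c,z in (("1",(384,140),.05),("2",(402,117),.05),("2b",(407,128),.05),("3",(435,103),.05),("3b",(428,128),.05),("4",(475,112),.05),("4b",(450,138),.05),("ptr",(406,132),.056)):
    q=atz(T,*tp([c])[0],z); d=q-a; print(n,q[:2],np.degrees(np.arctan2(d[1],d[0])),np.hypot(*d[:2]))
g=np.array([[.04,.016],[.04,-.016],[-.04,-.016],[-.04,.016]])
CT=tm([(685,65),(729,78),(699,194),(653,180)]); 
def cpts(p,z,L=g):
    c,s=np.cos(p[2]),np.sin(p[2]); return np.c_[L@np.array([[c,s],[-s,c]])+p[:2],np.full(len(L),z)]
resc=lambda p:(proj(T,cpts(p,.012))-CT).ravel()
rc=least_squares(resc,[.5,-.3,-.2]); cp=rc.x; print("carrier",cp[:2],np.degrees(cp[2]),np.round(resc(cp),1))
gl=np.array([[.02,.006],[.02,-.006],[-.02,-.006],[-.02,.006]])
print("side plate top",np.round(proj(S,cpts(cp,.012))*1,1).tolist(),"meas far",sm([(558,107),(703,126)]))
print("side grip top",np.round(proj(S,cpts(cp,.060,gl)),1).tolist(),"meas far/near",sm([(595,72),(670,83),(593,90),(668,100)]))
E
python3 fit.py
```

```text
face [0.58470505 0.13065901 0.08286697] [  0.42454457 -13.78382382] res [-0.   0.2 -0.1 -0.3 -0.2 -0.2 -0.3  0.3  0.5  0.5  0.   0.3 -0.1  0.5
  0.2  0.7  0.6 -0.   0.8 -0.1  0.7 -0.3  0.4 -0. ]
deck corners [array([0.6878, 0.2248]), array([ 0.6893, -0.0911]), array([ 0.4737, -0.0934]), array([0.4726, 0.2209])]
sleeve top [ 0.58094217 -0.03011557  0.086     ]
sleeve side [ 0.58096616 -0.03028925  0.086     ]
1 [ 0.6042865  -0.00837276] 42.965682014130984 0.03190153085230595
2 [ 0.61912223 -0.0200078 ] 14.828287441205672 0.039495364436302305
2b [ 0.61185811 -0.02314128] 12.712487825645788 0.031692839387032865
3 [ 0.62792056 -0.04124324] -13.325929448380078 0.048278296765206175
3b [ 0.61160928 -0.03657275] -11.890343972186914 0.031339541604550804
4 [ 0.62153576 -0.06679386] -42.099352692578755 0.05470956332095366
4b [ 0.60481127 -0.0505584 ] -40.5786049249005 0.03142678945552561
ptr [ 0.60792422 -0.02280315] 15.163524369170586 0.02795536566530434
carrier [ 0.55962466 -0.36779991] -17.837334362301775 [-0.3 -0.   0.3  0.1  0.2 -0.  -0.1 -0.1]
side plate top [[293.6, 274.6], [292.5, 284.3], [263.0, 280.1], [264.7, 270.6]] meas far [[264.1 270.9]
 [293.1 274.7]]
side grip top [[287.1, 265.7], [286.6, 269.3], [271.5, 267.3], [272.1, 263.6]] meas far/near [[271.5 263.9]
 [286.5 266.1]
 [271.1 267.5]
 [286.1 269.5]]
```

```bash
sed -i "s/from_euler('zy'/from_euler('ZY'/" fit.py; sed -i 's/^E$//' fit.py
cat > d.py <<'E'
from cell import env; import numpy as np
from scipy.spatial.transform import Rotation as Ro
def cur(): 
    o=env.get_obs(); return o,np.array(o["tool_pos"]),Ro.from_euler('xyz',o["tool_rot"],degrees=True)
def delta(p,R=None):
    o,q,Q=cur()
    print("t",o["time_s"],"pos",np.round(q,4),"rot",np.round(o["tool_rot"],2),"F",np.round(o["force"],2),"M",np.round(o["wrist_torque"],2),"w",round(o["grip_width"],4),"q",np.round(o["qpos"],1))
    print("shift cm",np.round(Q.inv().apply(np.array(p)-q)*100,2), "turn", None if R is None else np.round(np.degrees((Q.inv()*R).as_rotvec()),2))
E
python3 fit.py | sed -n 1,2p
python3 -c "
from d import *
delta([.581,-.0302,.15],Ro.from_euler('xyz',[180,0,195],degrees=True))
from h import *
T=cam('top');S=cam('side')
tp=np.array([404,128])/5-.5+[160,144]; s=np.array([250,222])/5-.5+[222,138]
for z in (.055,.058): print(atz(S,*s,z)[:2]-[.581,-.0302])
"
```

```text
face [0.58470377 0.13065837 0.08286668] [ 0.35227811 13.71651981] res [ 0.   0.2 -0.1 -0.3 -0.2 -0.1 -0.3  0.3  0.5  0.5  0.   0.3 -0.1  0.5
  0.2  0.7  0.7  0.   0.8 -0.2  0.7 -0.3  0.4 -0. ]
t 0.4 pos [0.1988 0.6188 0.1905] rot [-179.99    0.    162.19] F [-0.55  0.07 -0.38] M [-0.01 -0.01  0.03] w 0.0874 q [-71.4  18.4  -4.   83.1   1.3  78.5  -3.3]
shift cm [-56.24 -50.1    4.06] turn [-1.000e-02 -0.000e+00 -3.281e+01]
[0.0212036  0.00837246]
[0.02045464 0.00495167]
```

servo_tool:
  plan:
    - [1, [-3.0, -2.7, 0], [0, 0, 0]]
    - [1, [-3.0, -2.7, 0], [0, 0, 0]]
    - [1, [-3.0, -2.7, 0], [0, 0, 0]]
    - [1, [-3.0, -2.7, 0], [0, 0, 0]]
    - [1, [-3.0, -2.7, 0], [0, 0, 0]]
    - [1, [-3.0, -2.7, 0], [0, 0, 0]]
    - [1, [-3.0, -2.7, 0], [0, 0, 0]]
    - [1, [-3.0, -2.7, 0], [0, 0, 0]]
    - [1, [-3.0, -2.7, 0], [0, 0, 0]]
    - [1, [-3.0, -2.7, 0], [0, 0, 0]]
    - [1, [-3.0, -2.7, 0], [0, 0, 0]]
    - [1, [-3.0, -2.7, 0], [0, 0, 0]]
    - [1, [-3.0, -2.7, 0], [0, 0, 0]]
    - [1, [-3.0, -2.7, 0], [0, 0, 0]]
    - [1, [-3.0, -2.7, 0], [0, 0, 0]]
    - [1, [-3.0, -2.7, 0], [0, 0, 0]]
    - [1, [-3.0, -2.7, 0], [0, 0, 0]]
    - [1, [-3.0, -2.7, 0], [0, 0, 0]]
  force: 15

```text
time_s: 2.0
tool_pos: [0.5736, -0.017, 0.1885]
tool_rot: [179.2, 0.1, 163.5]
force: [-0.2, 0.9, 0.2]
grip_width: 0.0872
```

servo_tool:
  plan:
    - [1, [0, 0, 0], [0, 0, -6.6]]
    - [1, [0, 0, 0], [0, 0, -6.6]]
    - [1, [0, 0, 0], [0, 0, -6.6]]
    - [1, [0, 0, 0], [0, 0, -6.6]]
    - [1, [0, 0, 0], [0, 0, -6.6]]
    - [1, [0, 0, 0], [0, 0, 0]]

```text
time_s: 2.5
tool_pos: [0.5774, -0.0335, 0.1889]
tool_rot: [179.9, 0.6, -163.2]
force: [-0.5, -0.3, -0.4]
grip_width: 0.0871
```

```bash
python3 -c "
from d import *
delta([.581,-.0302,.061],Ro.from_euler('xyz',[180,0,195],degrees=True))"
```

```text
t 2.5 pos [ 0.5774 -0.0335  0.1889] rot [ 179.86    0.56 -163.18] F [-0.47 -0.31 -0.38] M [ 0.05  0.06 -0.03] w 0.0871 q [-24.8   9.7  29.   95.3  -5.2  75.8 111.9]
shift cm [-0.31  0.18 12.79] turn [0.15 0.56 1.82]
```

servo_tool:
  plan:
    - [1, [-0.15, 0.1, 3.0], [0.15, 0.5, 1.8]]
    - [1, [-0.15, 0.1, 3.0], [0, 0, 0]]
    - [1, [0, 0, 3.0], [0, 0, 0]]
    - [1, [0, 0, 2.0], [0, 0, 0]]
    - [1, [0, 0, 1.0], [0, 0, 0]]
    - [1, [0, 0, 0.4], [0, 0, 0]]
    - [1, [0, 0, 0], [0, 0, 0]]

```text
time_s: 3.08
tool_pos: [0.5836, -0.0295, 0.0639]
tool_rot: [-180.0, 0.5, -166.2]
force: [0.1, -1.9, -0.6]
grip_width: 0.0874
```

```bash
python3 -c "
from d import *
delta([.581,-.0302,.061],Ro.from_euler('xyz',[180,0,195],degrees=True))"
```

```text
t 3.0833 pos [ 0.5836 -0.0295  0.0639] rot [-179.99    0.52 -166.21] F [ 0.07 -1.9  -0.65] M [ 0.04  0.04 -0.04] w 0.0874 q [-23.9  16.6  28.3 102.8  -9.   62.3 111.3]
shift cm [ 0.28 -0.    0.29] turn [-0.02  0.52 -1.21]
```

servo_tool:
  plan:
    - [1, [0.28, 0, 0.2], [0, 0.5, -1.2]]
    - [1, [0, 0, 0], [0, 0, 0]]
    - [0.3, [0, 0, 0], [0, 0, 0]]
    - [0.3, [0, 0, 0], [0, 0, 0]]
    - [0.3, [0, 0, 0], [0, 0, 0]]
    - [0.3, [0, 0, 0], [0, 0, 0]]
    - [0.3, [0, 0, 0], [0, 0, 0]]
    - [0.3, [0, 0, 0], [0, 0, 0]]
    - [0.3, [0, 0, 0], [0, 0, 0]]
    - [0.3, [0, 0, 0], [0, 0, 0]]
  force: 15

```text
time_s: 3.92
tool_pos: [0.5856, -0.0302, 0.0687]
tool_rot: [-179.9, 0.6, -165.0]
force: [0.5, -0.9, -1.1]
grip_width: 0.0419
```

```bash
python3 -c "
from d import *
delta([.581,-.0302,.061],Ro.from_euler('xyz',[180,0,165],degrees=True))"
```

```text
t 3.9167 pos [ 0.5856 -0.0302  0.0687] rot [-179.9     0.62 -165.03] F [ 0.51 -0.86 -1.14] M [ 0.05  0.03 -0.01] w 0.0419 q [-23.8  16.4  28.2 102.4  -8.8  62.7 112.4]
shift cm [0.46 0.12 0.77] turn [ 0.06  0.63 29.97]
```

servo_tool:
  plan:
    - [0.1, [0.4, 0.1, 0.4], [0, 0.5, 0]]
    - [0.1, [0, 0, 0.4], [0, 0, 0]]
    - [0.1, [0, 0, 0.05], [0, 0, 0]]
    - [0.1, [0, 0, 0.05], [0, 0, 0]]

```text
time_s: 4.25
tool_pos: [0.5808, -0.0302, 0.0585]
tool_rot: [-179.9, 0.0, -165.0]
force: [0.2, -0.6, 0.5]
grip_width: 0.0153
```

```bash
python3 -c "
from d import *
delta([.581,-.0302,.061],Ro.from_euler('xyz',[180,0,165],degrees=True))"
```

```text
t 4.25 pos [ 0.5808 -0.0302  0.0585] rot [-1.7990e+02  3.0000e-02 -1.6503e+02] F [ 0.19 -0.65  0.49] M [0.01 0.05 0.01] w 0.0153 q [-23.7  17.   28.1 103.   -8.9  62.1 112.5]
shift cm [-0.02 -0.   -0.25] turn [-0.09  0.05 29.97]
```

```bash
python3 -c "
from h import *
C=cam('side');crop(C,190,70,130,145,4,'s3.png')
print(env.get_obs()['grip_width'],env.get_obs()['force'])
D=cam('top');crop(D,215,130,80,145,4,'t3.png')
cv2.imwrite('pics/st3.png',np.hstack([cv2.imread('pics/s3.png'),cv2.imread('pics/t3.png')])[:, :800])"
```

```text
0.012884733736672798 [-1.00904943 -0.85427838  0.73777289]
```

View pics/st3.png

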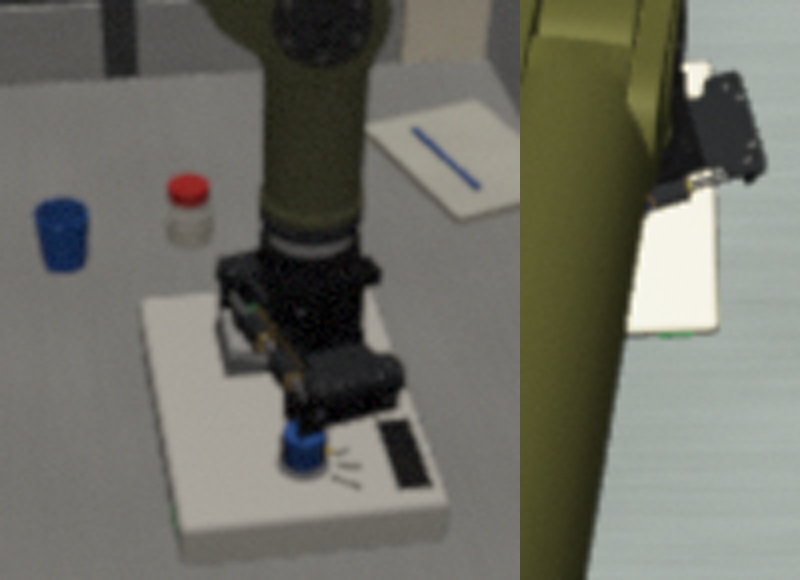

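```bash
python3 -c "
from h import *
from d import *
C=cam('side')
print(proj(C,[[.1988,.6188,.1905]])*1.5, 'seen tips ~ (214,93)/(228,80)')
o,q,Q=cur(); z=Q.apply([0,0,1])
P=[q,q-.019*z,q-.07*z, q-.15*z]
print(o['time_s'],q,o['grip_width'])
print((proj(C,P)-[190,70]+.5)*4)"
```

```text
[[224.1889685   99.06582847]] seen tips ~ (214,93)/(228,80)
4.4 [ 0.58105481 -0.03025356  0.05880535] 0.01004811330433758
[[304.68236976 454.98456154]
 [305.35415678 437.27949471]
 [307.22432283 387.99093494]
 [310.37077669 305.06558233]]
```

```bash
python3 -c "
from h import *
C=cam('side')
im=C[0][120:200,225:305].astype(float); im=(255*(im/255)**.5).astype(np.uint8)
cv2.imwrite('pics/s4.png',cv2.resize(im,None,fx=7,fy=7,interpolation=cv2.INTER_CUBIC))
o=env.get_obs();print(o['grip_width'],o['force'],o['tool_pos'])"
```

```text
0.009740729575339878 [-0.0929398   0.94741237  0.19531864] [ 0.58118368 -0.03029328  0.05895577]
```

View pics/s4.png

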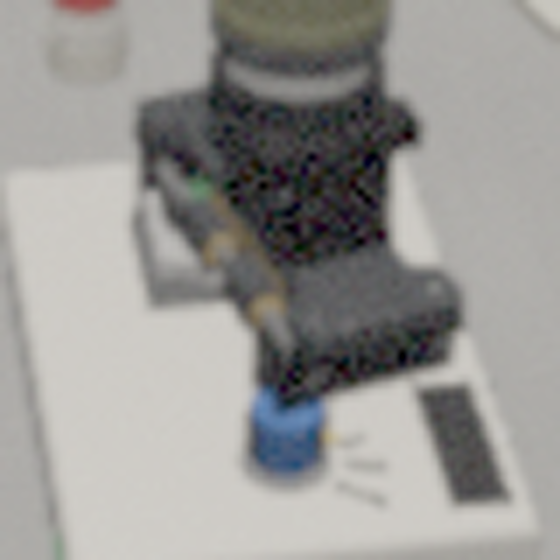

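```bash
python3 -c "
from h import *
from d import *
T=cam('top');S=cam('side')
o,q,Q=cur()
# body end face corners: tool frame y=+-95mm, x=+-37, z from -70
c=[]
for zz in (-.07,-.11):
  for xx in (-.0375,.0375): c.append(q+Q.apply([xx,-.095,zz])); c.append(q+Q.apply([xx,.095,zz]))
for p in c: print(np.round(p,3), 'top',np.round(proj(T,p)[0],1),'side',np.round(proj(S,p)[0],1))
"
```

```text
[ 0.642 -0.112  0.129] top [269. 153.] side [290.8 181.4]
[0.593 0.071 0.129] top [207.8 170.1] side [264.7 147.5]
[ 0.57  -0.132  0.129] top [276.  176.6] side [268.3 187.8]
[0.52  0.052 0.129] top [214.3 194. ] side [244.  152.6]
[ 0.642 -0.112  0.169] top [269.2 149.5] side [291.7 171.1]
[0.593 0.071 0.169] top [205.8 167.2] side [265.  137.6]
[ 0.569 -0.132  0.169] top [276.5 173.8] side [268.8 177.5]
[0.52  0.052 0.169] top [212.5 191.9] side [243.9 142.6]
```

The last pictures show the gripper body about 10 px higher than the reported pose predicts. The fingers also shut to about 10 mm, so they closed above the sleeve, and the true tool height is roughly 35–40 mm above what is reported. I'll open and go lower, watching the force.

servo_tool:
  plan:
    - [1, [0, 0, 0.03], [0, 0, 0]]
    - [1, [0, 0, 0.03], [0, 0, 0]]
    - [1, [0, 0, 0.03], [0, 0, 0]]
    - [1, [0, 0, 0.03], [0, 0, 0]]
    - [1, [0, 0, 0.03], [0, 0, 0]]
    - [1, [0, 0, 0.03], [0, 0, 0]]
    - [1, [0, 0, 0.03], [0, 0, 0]]
    - [1, [0, 0, 0.03], [0, 0, 0]]
    - [1, [0, 0, 0.03], [0, 0, 0]]
    - [1, [0, 0, 0.03], [0, 0, 0]]

```text
time_s: 5.38
tool_pos: [0.5818, -0.0303, 0.0563]
tool_rot: [-179.9, 0.1, -165.0]
force: [0.6, -0.1, -0.3]
grip_width: 0.0679
```

```bash
python3 -c "
from d import *
delta([.581,-.0302,.04],Ro.from_euler('xyz',[180,0,195],degrees=True))"
```

```text
t 5.3833 pos [ 0.5818 -0.0303  0.0563] rot [-1.7989e+02  1.4000e-01 -1.6503e+02] F [ 0.61 -0.09 -0.28] M [0.   0.02 0.  ] w 0.0679 q [-23.7  17.1  28.1 103.1  -9.   61.8 112.6]
shift cm [0.07 0.03 1.63] turn [-0.11  0.14 -0.03]
```

servo_tool:
  plan:
    - [1, [0.07, 0.03, 0.5], [0, 0, 0]]
    - [1, [0, 0, 0.5], [0, 0, 0]]
    - [1, [0, 0, 0.5], [0, 0, 0]]
    - [1, [0, 0, 0.5], [0, 0, 0]]
    - [1, [0, 0, 0.2], [0, 0, 0]]

```text
time_s: 5.8
tool_pos: [0.581, -0.0301, 0.0323]
tool_rot: [-179.9, 0.2, -165.0]
force: [0.1, 0.7, -1.5]
grip_width: 0.0865
```

```bash
python3 -c "
from d import *
delta([.581,-.0302,.03],Ro.from_euler('xyz',[180,0,195],degrees=True))
from h import *
C=cam('side')
im=C[0][120:200,225:305].astype(float); im=(255*(im/255)**.5).astype(np.uint8)
cv2.imwrite('pics/s5.png',cv2.resize(im,None,fx=7,fy=7,interpolation=cv2.INTER_CUBIC))"
```

```text
t 5.8 pos [ 0.581  -0.0301  0.0323] rot [-1.7989e+02  1.7000e-01 -1.6502e+02] F [ 0.07  0.68 -1.46] M [ 0.04 -0.02  0.06] w 0.0865 q [-23.3  18.6  27.7 104.4  -9.9  59.2 113.2]
shift cm [ 0.01 -0.01  0.23] turn [-0.11  0.17 -0.02]
```

View pics/s5.png

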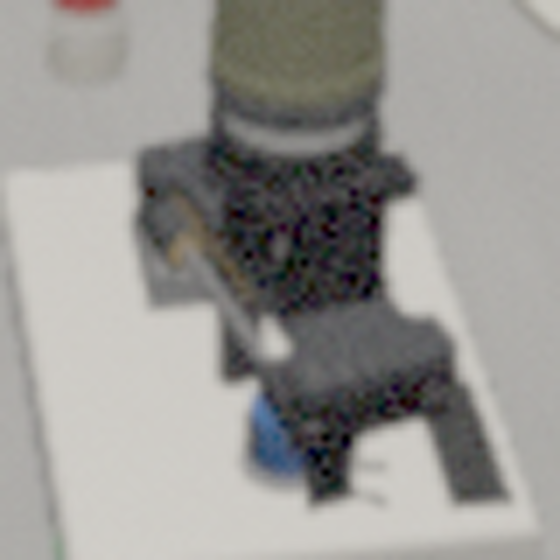

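```bash
python3 -c "
from h import *
from d import *
S=cam('side');o,q,Q=cur()
for y in (.0435,.051,.0585):
  for z in (.032,.05,.06,.07,.08):
    p=q+Q.apply([0,-y,0]);p[2]=z;print(y,z,(proj(S,p)[0]+.5-[225,120])*7)
"
```

```text
0.0435 0.032 [325.49558987 546.23473964]
0.0435 0.05 [327.03034829 517.59625894]
0.0435 0.06 [327.89551049 501.45239506]
0.0435 0.07 [328.76979369 485.13833407]
0.0435 0.08 [329.65334288 468.65137024]
0.051 0.032 [332.42287162 556.41726245]
0.051 0.05 [334.02911801 527.75938656]
0.051 0.06 [334.93463193 511.6036426 ]
0.051 0.07 [335.84973113 495.27688277]
0.051 0.08 [336.77456861 478.77637721]
0.0585 0.032 [339.40567494 566.68139732]
0.0585 0.05 [341.08451324 538.0047418 ]
0.0585 0.06 [342.03100642 521.83745581]
0.0585 0.07 [342.98755961 505.49833209]
0.0585 0.08 [343.95433408 488.9846164 ]
```

The near finger's tip is at about (330,503) in the crop, which puts it at z≈0.068 against a reported 0.032. I'll lower it about 1 cm more and close.

servo_tool:
  plan:
    - [1, [0, 0, 0.5], [0, 0, 0]]
    - [1, [0, 0, 0.4], [0, 0, 0]]
    - [0, [0, 0, 0.1], [0, 0, 0]]
    - [0, [0, 0, 0.03], [0, 0, 0]]
    - [0, [0, 0, 0.03], [0, 0, 0]]
    - [0, [0, 0, 0.03], [0, 0, 0]]
    - [0, [0, 0, 0.03], [0, 0, 0]]
    - [0, [0, 0, 0.03], [0, 0, 0]]
    - [0, [0, 0, 0.03], [0, 0, 0]]
    - [0, [0, 0, 0.03], [0, 0, 0]]
    - [0, [0, 0, 0.03], [0, 0, 0]]
    - [0, [0, 0, 0.03], [0, 0, 0]]
  force: 15

```text
time_s: 6.9
tool_pos: [0.5821, -0.0306, 0.02]
tool_rot: [-179.9, 0.3, -165.0]
force: [-2.4, -0.4, 2.1]
grip_width: 0.0428
```

```bash
python3 -c "
from d import *
delta([.581,-.0302,.023],Ro.from_euler('xyz',[180,0,165],degrees=True))"
```

```text
t 6.9 pos [ 0.5821 -0.0306  0.02  ] rot [-179.86    0.26 -165.04] F [-2.41 -0.41  2.1 ] M [-0.    0.28  0.  ] w 0.0428 q [-23.   19.6  27.5 104.9 -10.5  57.8 113.7]
shift cm [ 0.09  0.07 -0.3 ] turn [-0.07  0.29 29.96]
```

servo_tool:
  plan:
    - [0, [0.05, 0.05, -0.1], [0, 0.2, 0]]
    - [0, [0, 0, 0], [0, 0, 0]]
    - [0, [0, 0, 0.02], [0, 0, 0]]
    - [0, [0, 0, 0.02], [0, 0, 0]]

```text
time_s: 7.23
tool_pos: [0.582, -0.0306, 0.0201]
tool_rot: [-179.8, 0.1, -165.0]
force: [0.2, 0.4, 0.9]
grip_width: 0.0425
```

```bash
python3 -c "
from d import *
delta([.581,-.0302,.023],Ro.from_euler('xyz',[180,0,165],degrees=True))"
```

```text
t 7.2333 pos [ 0.582  -0.0306  0.0201] rot [-1.7979e+02  1.0000e-01 -1.6505e+02] F [0.23 0.42 0.88] M [0.01 0.11 0.06] w 0.0425 q [-23.1  19.7  27.5 104.7 -10.4  57.9 113.6]
shift cm [ 0.09  0.07 -0.29] turn [-0.18  0.15 29.95]
```

servo_tool:
  plan:
    - [0.65, [0, 0, 0], [0, 0, 0]]
    - [0.65, [0, 0, 0], [0, 0, 0]]
    - [0.65, [0, 0, -0.6], [0, 0, 0]]
    - [0, [0.05, 0.05, -0.2], [0, 0, 0]]
    - [0, [0, 0, 0.03], [0, 0, 0]]
    - [0, [0, 0, 0.03], [0, 0, 0]]
    - [0, [0, 0, 0.03], [0, 0, 0]]
    - [0, [0, 0, 0.03], [0, 0, 0]]
    - [0, [0, 0, 0.03], [0, 0, 0]]
    - [0, [0, 0, 0.03], [0, 0, 0]]

```text
time_s: 8.07
tool_pos: [0.5816, -0.0307, 0.0286]
tool_rot: [-179.8, 0.1, -165.1]
force: [-1.2, -0.1, 4.3]
grip_width: 0.0356
```

```bash
python3 -c "
from d import *
delta([.581,-.0302,.023],Ro.from_euler('xyz',[180,0,165],degrees=True))"
```

```text
t 8.0667 pos [ 0.5816 -0.0307  0.0286] rot [-1.7979e+02  1.4000e-01 -1.6507e+02] F [-1.21 -0.07  4.29] M [-0.    0.31  0.07] w 0.0356 q [-23.2  19.   27.7 104.5 -10.   58.8 113.3]
shift cm [0.05 0.07 0.56] turn [-0.17  0.2  29.93]
```

Width is 35.6 mm, so the sleeve is gripped. I'll turn it about 29° clockwise.

servo_tool:
  plan:
    - [0, [0, 0, 0.02], [0, 0, 5]]
    - [0, [0, 0, 0.02], [0, 0, 5]]
    - [0, [0, 0, 0.02], [0, 0, 5]]
    - [0, [0, 0, 0.02], [0, 0, 5]]
    - [0, [0, 0, 0.02], [0, 0, 5]]
    - [0, [0, 0, 0.02], [0, 0, 4]]
    - [0, [0, 0, 0.02], [0, 0, 0]]

```text
time_s: 8.65
tool_pos: [0.5816, -0.0302, 0.0286]
tool_rot: [-180.0, 0.2, 164.6]
force: [-2.2, -0.8, 4.2]
grip_width: 0.0356
```

```bash
python3 -c "
from d import *
delta([.581,-.0302,.028],Ro.from_euler('xyz',[180,0,165],degrees=True))"
```

```text
t 8.65 pos [ 0.5816 -0.0302  0.0286] rot [-179.98    0.19  164.56] F [-2.15 -0.84  4.22] M [-0.17  0.36  0.01] w 0.0356 q [-27.5  19.7  32.8 104.6 -12.3  59.   84.7]
shift cm [ 0.06 -0.01  0.06] turn [-0.02  0.19 -0.44]
```

servo_tool:
  plan:
    - [1, [0, 0, 0.02], [0, 0, 0]]
    - [1, [0, 0, 0.02], [0, 0, 0]]
    - [1, [0, 0, 0.02], [0, 0, 0]]
    - [1, [0, 0, 0.02], [0, 0, 0]]
    - [1, [0, 0, 0.02], [0, 0, 0]]
    - [1, [0, 0, -1], [0, 0, 0]]
    - [1, [0, 0, -3], [0, 0, 0]]
    - [1, [0, 0, -3], [0, 0, 0]]
    - [1, [0, 0, -2], [0, 0, 0]]

```text
time_s: 9.4
tool_pos: [0.5756, -0.0289, 0.1144]
tool_rot: [-179.7, -0.6, 165.0]
force: [0.9, 0.4, 0.3]
grip_width: 0.084
```

```bash
python3 -c "
from d import *
# carrier x heading -17.8; jaws along carrier y => heading 72.2 => yaw 162.2
delta([.5596,-.3678,.12],Ro.from_euler('xyz',[180,0,162.2],degrees=True))"
```

```text
t 9.4 pos [ 0.5756 -0.0289  0.1144] rot [-179.7    -0.6   165.02] F [0.88 0.42 0.31] M [ 0.03 -0.09 -0.  ] w 0.084 q [-29.3  14.2  34.2 100.   -8.3  69.   82.1]
shift cm [ -7.21 -33.16  -0.46] turn [-0.31 -0.6   2.82]
```

servo_tool:
  plan:
    - [1, [-0.8, -3.7, 0], [-0.3, -0.6, 2.8]]
    - [1, [-0.8, -3.7, 0], [0, 0, 0]]
    - [1, [-0.8, -3.7, 0], [0, 0, 0]]
    - [1, [-0.8, -3.7, 0], [0, 0, 0]]
    - [1, [-0.8, -3.7, 0], [0, 0, 0]]
    - [1, [-0.8, -3.7, 0], [0, 0, 0]]
    - [1, [-0.8, -3.7, 0], [0, 0, 0]]
    - [1, [-0.8, -3.7, 0], [0, 0, 0]]
    - [1, [-0.4, -2.0, 0], [0, 0, 0]]
    - [1, [0, 0, 0], [0, 0, 0]]

```text
time_s: 10.23
tool_pos: [0.5541, -0.3604, 0.1289]
tool_rot: [179.6, 1.2, 163.0]
force: [-0.7, -1.3, 0.1]
grip_width: 0.0868
```

```bash
python3 -c "
from d import *
delta([.5596,-.3678,.12],Ro.from_euler('xyz',[180,0,162.2],degrees=True))
from h import *
T=cam('top');crop(T,225,155,40,40,9,'t6.png')
S=cam('side')
im=S[0][220:310,230:320].astype(float); im=(255*(im/255)**.6).astype(np.uint8)
a=cv2.resize(im,(360,360),interpolation=cv2.INTER_CUBIC)
cv2.imwrite('pics/m6.png',np.hstack([cv2.imread('pics/t6.png'),a]))"
```

```text
t 10.2333 pos [ 0.5541 -0.3604  0.1289] rot [179.61   1.17 163.03] F [-0.74 -1.32  0.13] M [0.01 0.1  0.02] w 0.0868 q [ -0.4  24.7  41.6  88.5 -17.7  72.4 116.8]
shift cm [-0.72 -0.56  0.9 ] turn [0.4  1.16 0.83]
```

View pics/m6.png

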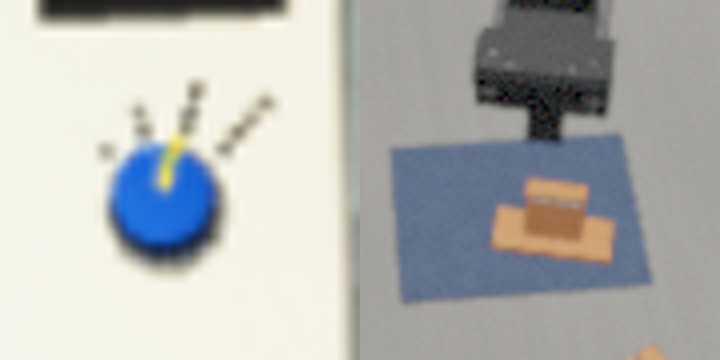

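The pointer lies on the three-dot row, so the sleeve is at 3. The carrier is still on the mat, and the near fingertip is at about (545,139). I'll re-check the height offset there.

```bash
python3 -c "
from h import *
from d import *
S=cam('side');o,q,Q=cur()
for y in (.0435,.0585):
  for dz in (0,.02,.03,.04,.05):
    p=q+Q.apply([0,-y,0]);p[2]+=dz;print(y,dz,(proj(S,p)[0]+.5-[230,220])*4+[360,0])
# body bottom corners
for x in (-.0375,.0375):
  p=q+Q.apply([x,-.095,-.07]); print((proj(S,p)[0]+.5-[230,220])*4+[360,0], (proj(S,p+[0,0,.04])[0]+.5-[230,220])*4+[360,0])
"
```

```text
0.0435 0 [549.69279062 158.31569855]
0.0435 0.02 [551.3063547  137.69151068]
0.0435 0.03 [552.12992782 127.16479713]
0.0435 0.04 [552.96500781 116.49100567]
0.0435 0.05 [553.81183751 105.66703216]
0.0585 0 [547.28571153 177.87311856]
0.0585 0.02 [548.88440904 157.28270624]
0.0585 0.03 [549.70058818 146.77073324]
0.0585 0.04 [550.5283048  136.11016342]
0.0585 0.05 [551.36780527 125.2978235 ]
[610.69192018 160.94693609] [616.18119112 114.896214  ]
[478.39647381 147.00388523] [479.79555137 100.940277  ]
```

servo_tool:
  plan:
    - [1, [-0.4, -0.3, 2.5], [0.4, 1.1, 0.8]]
    - [1, [-0.3, -0.2, 3.0], [0, 0, 0]]
    - [1, [0, 0, 2.0], [0, 0, 0]]
    - [1, [0, 0, 1.0], [0, 0, 0]]
    - [1, [0, 0, 0.05], [0, 0, 0]]

```text
time_s: 10.8
tool_pos: [0.5718, -0.3458, 0.0428]
tool_rot: [179.2, 0.3, 163.6]
force: [-0.8, 0.4, -0.8]
grip_width: 0.0869
```

```bash
python3 -c "
from d import *
delta([.562,-.3678,-.018],Ro.from_euler('xyz',[180,0,162.2],degrees=True))"
```

```text
t 10.8 pos [ 0.5718 -0.3458  0.0428] rot [179.18   0.31 163.58] F [-0.84  0.43 -0.75] M [0.01 0.01 0.01] w 0.0869 q [  0.5  30.6  38.8  91.1 -21.4  65.7 118. ]
shift cm [ 0.35 -2.47  6.05] turn [0.82 0.3  1.39]
```

servo_tool:
  plan:
    - [1, [0.2, -1.2, 0.02], [0.8, 0.3, 1.3]]
    - [1, [0.15, -1.2, 0.02], [0, 0, 0]]
    - [1, [0, 0, 0.02], [0, 0, 0]]
    - [1, [0, 0, 0.02], [0, 0, 0]]

```text
time_s: 11.13
tool_pos: [0.5637, -0.3661, 0.0449]
tool_rot: [180.0, 0.1, 162.5]
force: [-0.2, 0.7, -0.0]
grip_width: 0.087
```

```bash
python3 -c "
from d import *
delta([.562,-.3678,-.018],Ro.from_euler('xyz',[180,0,162.2],degrees=True))"
```

```text
t 11.1333 pos [ 0.5637 -0.3661  0.0449] rot [1.7997e+02 1.4000e-01 1.6252e+02] F [-0.23  0.71 -0.01] M [ 0.   -0.08  0.02] w 0.087 q [  1.6  31.1  39.5  90.4 -21.2  66.  118.2]
shift cm [ 0.13 -0.22  6.29] turn [0.03 0.14 0.32]
```

servo_tool:
  plan:
    - [1, [0.1, -0.2, 1.0], [0, 0, 0.3]]
    - [1, [0, 0, 1.0], [0, 0, 0]]
    - [1, [0, 0, 1.0], [0, 0, 0]]
    - [1, [0, 0, 1.0], [0, 0, 0]]
    - [1, [0, 0, 1.0], [0, 0, 0]]
    - [1, [0, 0, 0.6], [0, 0, 0]]
    - [1, [0, 0, 0.1], [0, 0, 0]]
    - [1, [0, 0, 0.03], [0, 0, 0]]

```text
time_s: 11.8
tool_pos: [0.5618, -0.3693, -0.0175]
tool_rot: [180.0, 0.2, 162.1]
force: [-0.8, 1.6, -0.0]
grip_width: 0.087
```

```bash
python3 -c "
from d import *
delta([.562,-.3678,-.018],Ro.from_euler('xyz',[180,0,162.2],degrees=True))"
```

```text
t 11.8 pos [ 0.5618 -0.3693 -0.0175] rot [179.97   0.23 162.06] F [-0.8   1.61 -0.03] M [-0.01  0.    0.02] w 0.087 q [  3.2  34.9  37.6  92.9 -23.9  60.2 119.9]
shift cm [0.03 0.15 0.05] turn [ 0.03  0.23 -0.14]
```

servo_tool:
  plan:
    - [0, [0, 0.1, 0.02], [0, 0.2, 0]]
    - [0, [0, 0, 0.02], [0, 0, 0]]
    - [0, [0, 0, 0.02], [0, 0, 0]]
    - [0, [0, 0, 0.02], [0, 0, 0]]
    - [0, [0, 0, 0.02], [0, 0, 0]]
    - [0, [0, 0, 0.02], [0, 0, 0]]
    - [0, [0, 0, 0.02], [0, 0, 0]]
    - [0, [0, 0, 0.02], [0, 0, 0]]
    - [0, [0, 0, 0.02], [0, 0, 0]]
    - [0, [0, 0, 0.02], [0, 0, 0]]
    - [0, [0, 0, 0.02], [0, 0, 0]]
    - [0, [0, 0, 0.02], [0, 0, 0]]
    - [0, [0, 0, 0.02], [0, 0, 0]]
    - [0, [0, 0, 0.02], [0, 0, 0]]
    - [0, [0, 0, 0.02], [0, 0, 0]]
    - [0, [0, 0, 0.02], [0, 0, 0]]
    - [0, [0, 0, 0.02], [0, 0, 0]]
    - [0, [0, 0, 0.02], [0, 0, 0]]
    - [0, [0, 0, 0], [0, 0, 0]]
    - [0, [0, 0, 0], [0, 0, 0]]
  force: 25

```text
time_s: 13.47
tool_pos: [0.5639, -0.369, -0.0181]
tool_rot: [180.0, 0.2, 162.1]
force: [-1.4, 0.8, 1.7]
grip_width: 0.012
```

```bash
python3 -c "
from d import *
delta([.562,-.3678,-.018],Ro.from_euler('xyz',[180,0,162.2],degrees=True))"
```

```text
t 13.4667 pos [ 0.5639 -0.369  -0.0181] rot [179.96   0.22 162.09] F [-1.39  0.78  1.7 ] M [0.16 0.23 0.05] w 0.012 q [  3.2  35.1  37.6  92.7 -23.9  60.2 119.8]
shift cm [ 0.22  0.05 -0.01] turn [ 0.04  0.22 -0.11]
```

servo_tool:
  plan:
    - [0, [0, 0, -1], [0, 0, 0]]
    - [0, [0, 0, -2], [0, 0, 0]]
    - [0, [0, 0, -3], [0, 0, 0]]
    - [0, [0, 0, -3], [0, 0, 0]]
    - [0, [0, 0, -3], [0, 0, 0]]
    - [0, [0, 0, -1.5], [0, 0, 0]]
    - [0, [0, 0, 0], [0, 0, 0]]

```text
time_s: 14.05
tool_pos: [0.5613, -0.368, 0.1212]
tool_rot: [180.0, -0.1, 162.0]
force: [0.6, -1.2, 0.5]
grip_width: 0.0122
```

```bash
python3 -c "
from d import *
delta([.589,.13,.12],Ro.from_euler('xyz',[180,0,180.35],degrees=True))"
```

```text
t 14.05 pos [ 0.5613 -0.368   0.1212] rot [ 1.7999e+02 -1.1000e-01  1.6202e+02] F [ 0.61 -1.21  0.46] M [-0.04 -0.07  0.02] w 0.0122 q [  0.6  27.5  41.5  86.1 -18.5  73.6 116.1]
shift cm [12.74 48.22  0.15] turn [  0.03  -0.11 -18.33]
```

servo_tool:
  plan:
    - [0, [0.9, 3.4, 0], [0, 0, 0]]
    - [0, [0.9, 3.4, 0], [0, 0, 0]]
    - [0, [0.9, 3.4, 0], [0, 0, 0]]
    - [0, [0.9, 3.4, 0], [0, 0, 0]]
    - [0, [0.9, 3.4, 0], [0, 0, 0]]
    - [0, [0.9, 3.4, 0], [0, 0, 0]]
    - [0, [0.9, 3.4, 0], [0, 0, 0]]
    - [0, [0.9, 3.4, 0], [0, 0, 0]]
    - [0, [0.9, 3.4, 0], [0, 0, 0]]
    - [0, [0.9, 3.4, 0], [0, 0, 0]]
    - [0, [0.9, 3.4, 0], [0, 0, 0]]
    - [0, [0.9, 3.4, 0], [0, 0, 0]]
    - [0, [0.9, 3.0, 0], [0, 0, 0]]
    - [0, [0.5, 1.5, 0], [0, 0, 0]]
    - [0, [0, 0, 0], [0, 0, -5]]
    - [0, [0, 0, 0], [0, 0, -5]]
    - [0, [0, 0, 0], [0, 0, -5]]
    - [0, [0, 0, 0], [0, 0, -3.3]]
    - [0, [0, 0, 0], [0, 0, 0]]

```text
time_s: 15.63
tool_pos: [0.5754, 0.1235, 0.1006]
tool_rot: [-179.6, -1.1, -178.8]
force: [-0.1, -0.2, -2.2]
grip_width: 0.012
```

```bash
python3 -c "
from d import *
import numpy as np
s=np.radians(13.7);a=np.radians(.35)
z=-np.array([np.sin(s)*np.cos(a),np.sin(s)*np.sin(a),np.cos(s)])
y=np.array([-np.sin(a),np.cos(a),0]);x=np.cross(y,z)
R=Ro.from_matrix(np.array([x,y,z]).T); print(R.as_euler('xyz',degrees=True))
delta([.589,.13,.12],R)"
```

```text
[-180.    -13.7  -179.65]
t 15.6333 pos [0.5754 0.1235 0.1006] rot [-179.6    -1.09 -178.81] F [-0.09 -0.18 -2.22] M [ 0.01  0.   -0.03] w 0.012 q [-39.2  16.4  28.9  98.5  -8.2  68.4  83.1]
shift cm [-1.33  0.61 -1.97] turn [-0.51 12.61  0.79]
```

servo_tool:
  plan:
    - [0, [-0.4, 0.2, -0.6], [-0.2, 4.2, 0.3]]
    - [0, [-0.4, 0.2, -0.6], [-0.2, 4.2, 0.3]]
    - [0, [-0.4, 0.2, -0.6], [-0.1, 4.2, 0.2]]
    - [0, [0, 0, 0.02], [0, 0, 0]]
    - [0, [0, 0, 0.02], [0, 0, 0]]

```text
time_s: 16.05
tool_pos: [0.5821, 0.1291, 0.1097]
tool_rot: [-179.8, -15.0, 179.8]
force: [0.1, -0.5, 0.0]
grip_width: 0.0119
```

```bash
cat > chk.py <<'E'
from d import *; from h import *
s=np.radians(13.7);a=np.radians(.35)
z=-np.array([np.sin(s)*np.cos(a),np.sin(s)*np.sin(a),np.cos(s)])
y=np.array([-np.sin(a),np.cos(a),0]);x=np.cross(y,z)
R=Ro.from_matrix(np.array([x,y,z]).T)
E
python3 -c "
from chk import *
delta([.589,.13,.12],R)
T=cam('top');S=cam('side')
b=lambda C,u,v,w,h,s:cv2.resize((255*(C[0][v:v+h,u:u+w]/255.)**.6).astype(np.uint8),None,fx=s,fy=s,interpolation=cv2.INTER_CUBIC)
cv2.imwrite('pics/m7.png',np.hstack([b(S,225,95,60,75,6.67),b(T,160,140,60,75,6.67)]))
"
```

```text
t 16.05 pos [0.5821 0.1291 0.1097] rot [-179.81  -14.99  179.8 ] F [ 0.11 -0.53  0.01] M [ 0.01 -0.28  0.02] w 0.0119 q [-33.2  29.1  28.2  83.1 -14.8  86.3  86.5]
shift cm [-0.4   0.09 -1.17] turn [-0.05 -1.29 -0.54]
```

View pics/m7.png

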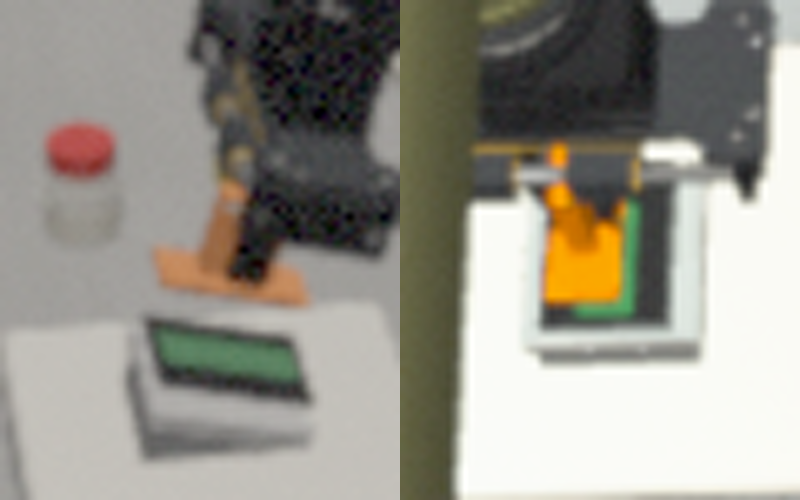

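The side half shows the tilted carrier hovering above the face, its plate edges running from (158,283) to (308,304), nearly parallel to the face's edge. The top half shows the plate's near edge spanning (545,303) to (621,300), left of the window. I'll fit its position relative to the face.

```bash
cat >> chk.py <<'E'
from scipy.optimize import least_squares
fc=np.array([.5847,.13066,.08287]) # face centre by vision
def fitc(st,sp,tt,tpx,Rt,T,S):
    f=lambda p: np.r_[(proj(S,(Rt@np.array(st).T).T+p)-sp).ravel(),(proj(T,(Rt@np.array(tt).T).T+p)-tpx).ravel()]
    r=least_squares(f,fc+[0,0,.05]); return r.x,np.round(f(r.x),1)
E
python3 - <<'E'
from chk import *
T=cam("top");S=cam("side");o,q,Q=cur()
M=Q.as_matrix(); Rt=np.array([M[:,0],-M[:,1],-M[:,2]]).T  # carrier axes: x=tool x, z=-tool z (y = -tool y, i.e. world -y)
k=.04;w=.016
st=[(k,-w,.008),(-k,-w,.008),(k,w,.002),(-k,w,.002)]
sp=np.array([(153,248),(300,270),(158,283),(308,304)])/6.67-.5+[225,95]
tt=[(k,-w,.008),(k,w,.008)]; tq=(np.array([(545,303),(621,300)])-[400,0])/6.67-.5+[160,140]
g,r=fitc(st,sp,tt,tq,Rt,T,S); print("glass",g,r)
print("glass in tool frame (m)",Q.inv().apply(g-q),"expected at grasp", Ro.from_euler('xyz',[179.96,.22,162.09],degrees=True).inv().apply(np.array([.5596,-.3678,.004])-[.5639,-.369,-.0181]))
F=R.as_matrix();F=np.array([F[:,0],-F[:,1],-F[:,2]]).T
print("glass in face frame",F.T@(g-fc))
E
```

```text
glass [0.58176922 0.12841746 0.13345335] [ 0.2 -0.8  0.  -0.7  0.3  0.6 -0.   0.8  0.2  0.1 -0.2  0.3]
glass in tool frame (m) [ 0.00492858 -0.00144311 -0.02160664] expected at grasp [ 0.00437576 -0.00016506 -0.02211709]
glass in face frame [0.01484072 0.00222459 0.04844685]
```

```bash
sed -i 's/^print/#print/; s/^for n,c,z/for n,c,z/' fit.py; cat > ref.py <<'E'
import sys,io,contextlib
with contextlib.redirect_stdout(io.StringIO()): from fit import *
FS2=np.array([(298,347),(310,402),(165,383),(148,320)])/6.67-.5+[225,95]
print(np.round(FS,1).tolist(),np.round(FS2,1).tolist())
for FSx in (FS,FS2,(FS+FS2)/2):
  for useW in (0,1):
    def rr(p):
        R=faceR(p[3],p[4]); P=f@R.T+p[:3]; W=w@R.T+p[:3]
        return np.r_[(proj(T,P)-FT).ravel(),useW*(proj(T,W)-WT).ravel(),(proj(S,P)-FSx).ravel()]
    x=least_squares(rr,[.58,.13,.083,0,.3]); print(np.round(x.x[:3],4),np.round(np.degrees(x.x[3:]),1),round(x.cost,2))
E
python3 ref.py; python3 -c "
from chk import *
d=np.array([.0047,-.0010,-.0218])
n=-z
delta(fc+.02*n-R.apply(d),R)"
```

```text
[[268.5, 145.1], [271.5, 155.1], [248.1, 152.5], [245.9, 142.3]] [[269.2, 146.5], [271.0, 154.8], [249.2, 151.9], [246.7, 142.5]]
[0.5837 0.1302 0.0831] [ 0.2 13.6] 0.69
[0.5847 0.1307 0.0829] [ 0.4 13.8] 1.74
[0.5847 0.1304 0.0818] [ 0.2 15.6] 1.72
[0.5854 0.1309 0.0816] [ 0.4 15.4] 2.4
[0.5842 0.1303 0.0825] [ 0.2 14.6] 0.74
[0.585  0.1308 0.0823] [ 0.4 14.6] 1.57
t 16.35 pos [0.5812 0.1301 0.1119] rot [-179.99  -14.88  179.97] F [-0.26 -0.1  -0.17] M [-0.03 -0.3   0.02] w 0.0115 q [-33.3  28.8  28.2  83.2 -14.8  86.4  86.6]
shift cm [-1.55  0.16  2.89] turn [ 0.08 -1.18 -0.37]
```

```bash
sed -i 's/13.7/14.6/; s/^fc=.*/fc=np.array([.5846,.1306,.0824])/' chk.py; cat >> chk.py <<'E'
d=np.array([.0047,-.0010,-.0218]); n=-z
def go(h): delta(fc+h*n-R.apply(d),R)
E
python3 -c "
from chk import *
go(.012)"
```

```text
t 16.35 pos [0.5812 0.1301 0.1119] rot [-179.99  -14.88  179.97] F [-0.26 -0.1  -0.17] M [-0.03 -0.3   0.02] w 0.0115 q [-33.3  28.8  28.2  83.2 -14.8  86.4  86.6]
shift cm [-1.56  0.15  3.75] turn [ 0.08 -0.28 -0.37]
```

servo_tool:
  plan:
    - [0, [-0.8, 0.1, 0.2], [0, -0.2, -0.3]]
    - [0, [-0.7, 0.05, 0.5], [0, 0, 0]]
    - [0, [0, 0, 0.8], [0, 0, 0]]
    - [0, [0, 0, 0.8], [0, 0, 0]]
    - [0, [0, 0, 0.6], [0, 0, 0]]
    - [0, [0, 0, 0.3], [0, 0, 0]]
    - [0, [0, 0, 0], [0, 0, 0]]
    - [0, [0, 0, 0], [0, 0, 0]]

```text
time_s: 17.02
tool_pos: [0.5868, 0.1326, 0.0743]
tool_rot: [179.8, -14.6, -179.6]
force: [-0.0, -0.4, -1.6]
grip_width: 0.012
```

```bash
python3 -c "
from chk import *
go(.005)"
```

```text
t 17.0167 pos [0.5868 0.1326 0.0743] rot [ 179.81  -14.57 -179.63] F [-0.04 -0.37 -1.61] M [ 0.01 -0.31  0.04] w 0.012 q [-32.9  30.9  27.6  84.6 -15.8  82.7  87.6]
shift cm [-0.05 -0.11  0.95] turn [0.18 0.03 0.02]
```

servo_tool:
  plan:
    - [0, [-0.05, -0.1, 0.4], [0.15, 0, 0]]
    - [0, [0, 0, 0.4], [0, 0, 0]]
    - [0, [0, 0, 0.1], [0, 0, 0]]
    - [0, [0, 0, 0], [0, 0, 0]]
    - [0, [0, 0, 0], [0, 0, 0]]

```text
time_s: 17.43
tool_pos: [0.5851, 0.1315, 0.065]
tool_rot: [180.0, -14.5, -179.6]
force: [-0.5, -1.0, 0.4]
grip_width: 0.012
```

```bash
python3 -c "
from chk import *
go(.0)
T=cam('top');S=cam('side')
b=lambda C,u,v,w,h,s:cv2.resize((255*(C[0][v:v+h,u:u+w]/255.)**.6).astype(np.uint8),None,fx=s,fy=s,interpolation=cv2.INTER_CUBIC)
cv2.imwrite('pics/m8.png',np.hstack([b(S,235,115,50,55,9),b(T,170,150,38,55,9)]))
"
```

```text
t 17.4333 pos [0.5851 0.1315 0.065 ] rot [ 179.97  -14.53 -179.63] F [-0.45 -0.98  0.35] M [-0.01 -0.32 -0.07] w 0.012 q [-32.9  31.2  27.6  85.4 -15.8  81.6  87.7]
shift cm [0.02 0.01 0.51] turn [0.02 0.07 0.02]
```

View pics/m8.png

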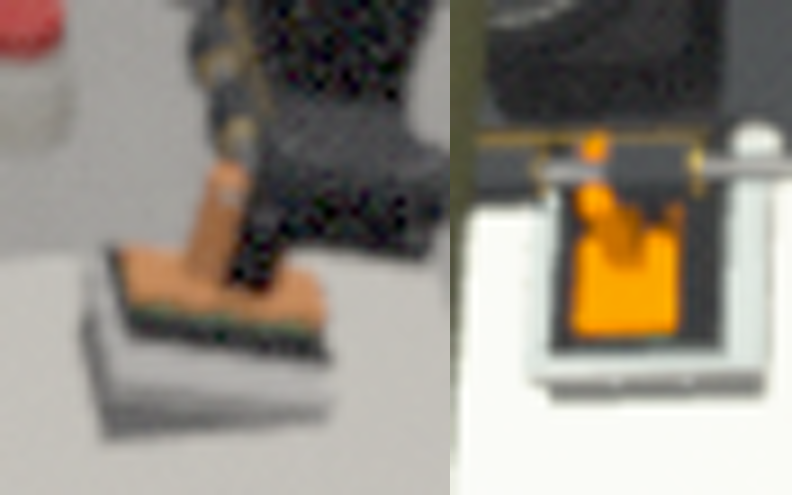

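The glass hovers about 5 mm above the window, parallel within what I can read and centred to about 1–2 mm. Its lower edge (130,305)→(325,330) runs beside the face edge (135,335)→(325,362). Now I'll press in small steps.

servo_tool:
  plan:
    - [0, [0, -0.1, 0.15], [0, 0, 0]]
    - [0, [0, 0, 0.1], [0, 0, 0]]
    - [0, [0, 0, 0.1], [0, 0, 0]]
    - [0, [0, 0, 0.02], [0, 0, 0]]
    - [0, [0, 0, 0.02], [0, 0, 0]]

```text
time_s: 17.95
tool_pos: [0.5852, 0.1309, 0.0635]
tool_rot: [179.9, -14.4, -179.6]
force: [-0.8, -0.3, 2.7]
grip_width: 0.012
```

```bash
echo '
def st():
    o,q,Q=cur(); F=[];M=[]
    for i in range(4):
        o=env.get_obs();F.append(o["force"]);M.append(o["wrist_torque"]); env.read_camera("top")
    go(0); print("Fn",np.round(np.array(F)@n,2),"F",np.mean(F,0).round(2),"M",np.mean(M,0).round(3))' >> chk.py
python3 -c "
from chk import *
st()"
```

```text
t 18.15 pos [0.5851 0.1309 0.0633] rot [ 179.88  -14.4  -179.6 ] F [0.08 0.53 2.59] M [ 0.01  0.08 -0.03] w 0.0116 q [-32.9  31.2  27.6  85.6 -15.8  81.3  87.8]
shift cm [0.06 0.07 0.34] turn [0.1  0.2  0.05]
Fn [2.44 2.   3.06 3.62] F [-0.26 -0.05  2.94] M [ 0.026 -0.008 -0.021]
```

servo_tool:
  plan:
    - [0, [0.03, 0.05, 0.1], [0, 0, 0]]
    - [0, [0, 0, 0.1], [0, 0, 0]]
    - [0, [0, 0, 0.03], [0, 0, 0]]

```text
time_s: 18.4
tool_pos: [0.5847, 0.1309, 0.0619]
tool_rot: [179.9, -14.3, -179.6]
force: [-1.0, 0.6, 5.5]
grip_width: 0.0119
```

```bash
python3 -c "
from chk import *
st()"
```

```text
t 18.6 pos [0.5848 0.1309 0.0619] rot [ 179.91  -14.34 -179.61] F [0.32 0.57 4.53] M [-0.01  0.29 -0.03] w 0.0119 q [-32.9  31.1  27.6  85.8 -15.8  81.1  87.8]
shift cm [0.06 0.07 0.2 ] turn [0.08 0.26 0.03]
Fn [5.04 4.14 5.54 4.88] F [-0.35  0.01  5.16] M [0.004 0.265 0.012]
```

servo_tool:
  plan:
    - [0, [0, 0, 0.01], [0, 1.0, 0]]
    - [0, [0, 0, 0.01], [0, 0.8, 0]]
    - [0, [0, 0, 0.01], [0, 0, 0]]

```text
time_s: 18.85
tool_pos: [0.5844, 0.131, 0.0621]
tool_rot: [179.9, -16.3, -179.6]
force: [-0.6, 0.2, 5.0]
grip_width: 0.012
```

```bash
python3 -c "
from chk import *
st()"
```

```text
t 19.05 pos [0.5844 0.131  0.0622] rot [ 179.89  -16.27 -179.59] F [-0.66 -0.24  4.35] M [-0.08  0.04 -0.01] w 0.0116 q [-32.1  32.7  27.3  83.9 -16.3  83.4  88.1]
shift cm [0.01 0.06 0.22] turn [ 0.09 -1.67  0.06]
Fn [4.68 5.18 4.98 4.87] F [-0.83  0.12  5.31] M [-0.028  0.04   0.036]
```

servo_tool:
  plan:
    - [0, [0, 0, 0.01], [0, 1.0, 0]]
    - [0, [0, 0, 0.01], [0, 0.8, 0]]
    - [0, [0, 0, 0.01], [0, 0, 0]]

```text
time_s: 19.3
tool_pos: [0.5842, 0.1311, 0.0626]
tool_rot: [179.9, -18.3, -179.6]
force: [0.5, 0.6, 6.8]
grip_width: 0.0118
```

```bash
python3 -c "
from chk import *
st()"
```

```text
t 19.5 pos [0.5843 0.1311 0.0628] rot [ 179.86  -18.24 -179.58] F [-1.27  0.33  5.92] M [-0.    0.15 -0.02] w 0.012 q [-31.3  34.4  27.1  81.8 -16.8  85.9  88.4]
shift cm [-0.02  0.05  0.28] turn [ 0.11 -3.64  0.07]
Fn [6.74 5.64 6.11 5.34] F [-0.65 -0.29  6.33] M [-0.037  0.142  0.015]
```

```bash
cat > edge.py <<'E'
from chk import *
N=12
fr=[cam('side') for _ in range(N)]; S=fr[0]; A=np.mean([f[0].astype(float) for f in fr],0); np.save('avg.npy',A)
def line(kind,us):
    pts=[]
    for u in us:
        col=A[140:170,u]; g=col.sum(1)/3; r=col[:,2]-col[:,0]   # r: orange measure
        if kind=='plate':
            k=np.argmax(r); lev=r[k]/2; i=k
            while i<28 and r[i]>lev: i+=1
            pts.append((u,140+i-1+(r[i-1]-lev)/(r[i-1]-r[i])))
        else:
            k=np.argmax(r); i0=k+int(np.argmin(g[k:k+9])); lo=g[i0]; hi=g[i0:i0+6].max(); lev=(lo+hi)/2; i=i0
            while i<28 and g[i]<lev: i+=1
            pts.append((u,140+i-1+(lev-g[i-1])/(g[i]-g[i-1])))
    p=np.array(pts); m=np.polyfit(p[:,0],p[:,1],1); e=p[:,1]-np.polyval(m,p[:,0])
    ok=abs(e)<.5; m=np.polyfit(p[ok,0],p[ok,1],1); return m,np.round(e,2)
us=range(252,269)
def model(y,h,k):
    out=[]
    for t in (12,14,16,18,20,22):
        s=np.radians(t); a=np.radians(.35); ux=np.array([-np.cos(s)*np.cos(a),-np.cos(s)*np.sin(a),np.sin(s)]); uy=np.array([np.sin(a),-np.cos(a),0]); nn=np.cross(ux,uy)
        P=[fc+ux*x+uy*y+nn*h for x in (k,-k)]; q=proj(S,P); out.append((q[1,1]-q[0,1])/(q[1,0]-q[0,0]))
    return np.array(out)
ts=np.array([12,14,16,18,20,22])
for kind,y,h in(('plate',.016,.001),('face',.03,0)):
    m,e=line(kind,us); mo=model(y,h,.03); print(kind,m[0].round(4),'v@260',np.polyval(m,260).round(2),'tilt',np.interp(m[0],mo,ts).round(2),e)
go(0)
E
python3 edge.py
```

```text
plate 0.2065 v@260 149.99 tilt 19.31 [-0.22 -0.08  0.09  0.08 -0.1  -0.17  0.    0.16  0.13 -0.01  0.04  0.26
  0.35  0.14 -0.11 -0.34 -0.26]
face 0.1405 v@260 154.57 tilt 15.29 [ 0.12  0.01 -0.09 -0.09 -0.06 -0.04  0.12  0.11  0.01 -0.07 -0.08 -0.04
 -0.02  0.11  0.13 -0.01 -0.1 ]
t 20.1 pos [0.5843 0.1311 0.0629] rot [ 179.86  -18.22 -179.57] F [-1.26 -0.2   5.7 ] M [-0.02  0.08  0.05] w 0.012 q [-31.3  34.4  27.1  81.8 -16.8  85.9  88.4]
shift cm [-0.02  0.05  0.28] turn [ 0.12 -3.62  0.07]
```

Edge fits on averaged side frames give the face ≈15.3° and the carrier ≈19° (tool at 18.2°), so I overshot. I'll return to about 15.3°.

servo_tool:
  plan:
    - [0, [0, 0, -0.05], [0, -1.0, 0]]
    - [0, [0, 0, 0], [0, -1.0, 0]]
    - [0, [0, 0.05, 0.01], [0, -0.8, 0]]
    - [0, [0, 0, 0.01], [0, 0, 0]]
    - [0, [0, 0, 0.01], [0, 0, 0]]

```text
time_s: 20.52
tool_pos: [0.5855, 0.1313, 0.0621]
tool_rot: [179.9, -15.4, -179.6]
force: [-0.3, -0.5, 4.6]
grip_width: 0.0119
```

```bash
python3 edge.py; python3 -c "
from chk import *
st()"
```

```text
plate 0.1562 v@260 150.23 tilt 16.17 [ 0.04  0.03 -0.18 -0.23 -0.07  0.06  0.04  0.12  0.03 -0.07 -0.01  0.26
  0.37  0.24  0.03 -0.25 -0.42]
face 0.1414 v@260 154.31 tilt 15.35 [-0.02  0.12  0.1  -0.   -0.09 -0.11 -0.07 -0.04  0.12  0.1  -0.01 -0.09
 -0.11 -0.08 -0.01  0.1   0.09]
t 21.1167 pos [0.5855 0.1313 0.0621] rot [ 179.91  -15.39 -179.63] F [-1.42 -0.3   3.83] M [-0.09 -0.01  0.03] w 0.0118 q [-32.5  32.1  27.4  84.6 -16.1  82.4  87.9]
shift cm [0.13 0.03 0.24] turn [ 0.08 -0.79  0.02]
t 21.3167 pos [0.5855 0.1313 0.0622] rot [ 179.91  -15.38 -179.63] F [-1.25 -0.89  4.83] M [-0.05  0.03  0.04] w 0.0118 q [-32.5  32.1  27.4  84.6 -16.1  82.4  87.9]
shift cm [0.13 0.03 0.25] turn [ 0.08 -0.78  0.02]
Fn [3.35 3.81 4.13 3.92] F [-1.15 -0.35  4.23] M [-0.048 -0.003  0.007]
```

servo_tool:
  plan:
    - [0, [0.05, 0, 0.08], [0, 0, 0]]
    - [0, [0, 0, 0.08], [0, 0, 0]]
    - [0, [0, 0, 0.05], [0, 0, 0]]
    - [0, [0, 0, 0.02], [0, 0, 0]]

```text
time_s: 21.65
tool_pos: [0.5853, 0.1313, 0.0609]
tool_rot: [179.9, -15.3, -179.6]
force: [-0.2, 0.8, 6.1]
grip_width: 0.012
```

```bash
python3 edge.py|head -2; python3 -c "
from chk import *
st()
b=lambda A,u,v,w,h,s:cv2.resize((255*(A[v:v+h,u:u+w]/255.)**.6).astype(np.uint8),None,fx=s,fy=s,interpolation=cv2.INTER_CUBIC)
cv2.imwrite('pics/m9.png',np.hstack([b(np.load('avg.npy'),235,115,50,55,9),b(cam('top')[0],170,150,38,55,9)]))"
```

```text
plate 0.1542 v@260 150.47 tilt 16.04 [-0.14 -0.24 -0.12  0.05  0.03  0.01  0.03 -0.01  0.04  0.31  0.44  0.28
  0.14 -0.   -0.25 -0.36 -0.2 ]
t 22.45 pos [0.5853 0.1313 0.061 ] rot [ 179.89  -15.27 -179.62] F [-0.59  0.4   5.52] M [-0.08  0.03 -0.  ] w 0.0117 q [-32.5  32.   27.4  84.8 -16.1  82.2  87.9]
shift cm [0.13 0.03 0.13] turn [ 0.1  -0.67  0.02]
Fn [5.72 4.33 5.93 5.92] F [-0.63 -0.08  5.82] M [-0.096  0.069 -0.005]
```

View pics/m9.png

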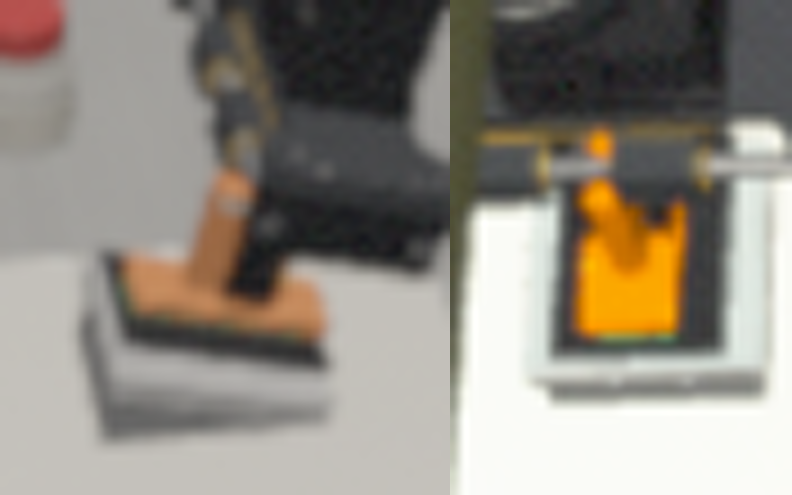

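The view shows the glass seated flat over the window, off by about 1–2 mm in x and 1 mm in y, with steady force. I'm handing it in.

```bash
python3 -c "
from chk import *
st(); env.sign_off()"
```

```text
t 22.7 pos [0.5852 0.1313 0.061 ] rot [ 179.89  -15.27 -179.62] F [-1.71 -0.67  5.68] M [-0.12  0.07 -0.  ] w 0.0123 q [-32.5  32.   27.4  84.8 -16.1  82.2  87.9]
shift cm [0.13 0.03 0.12] turn [ 0.1  -0.67  0.03]
Fn [5.23 5.46 4.98 5.34] F [-1.08 -0.04  5.71] M [-0.07   0.068  0.032]
the job is handed in; nothing more can be done
```

I turned the sleeve about 30° to 3, and the picture showed its pointer on the three dots. I then gripped the leftmost carrier (12.0 mm between the fingers), tilted it and pressed it on the face, and handed the job in at about 22.7 s while still holding it there. No verdict was reported.

**Last checks**
- **Force and travel:** the normal force was steady at about 5.3 N. By the spring figures that is about 2.2 mm of travel, though I did not measure the travel directly.
- **Centring:** the glass was centred within about 2 mm each way in the last picture.
- **Tilt:** the tool was at 15.3°. Edge fits on the averaged side pictures gave the face as about 15.3° and the plate as about 16.0°.
- **Bystanders:** nothing I did went near the jar, rack or cup, but I did not measure them again at the end.

**What disagreed**
- **Tool position:** the reported TCP lay about 38 mm beyond the true fingertips. My first attempt to grip the sleeve therefore closed above it, and the second closed too low. I corrected for the offset from the pictures.
- **Slope:** my corner fits of the face ranged from 13.6° to 15.6°, and the wrist-torque readings were unclear. While searching for the angle I briefly tilted the pressed carrier to about 18° before returning to 15.3°.

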